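# Start the dust collector's grille screw with the socket key

### The arm

A 6-joint arm with a two-finger parallel gripper is mounted at the origin on the work surface. World frame = base frame: x ahead of the robot, y to its left, z up, the work surface at z = 0. Lengths are in mm, angles in rad, forces in N, time in s.
With the tool pointing down it reaches from about 350 to 775 mm from the base axis. Payload 7.3 kg.
Tool frame: the origin (TCP) lies midway between the tips of the shut fingers; the grasp point (between the pads) lies 19 mm behind it; z points along the fingers, y is the line along which they close (so a half turn about z gives the same grasp; the last joint's range is limited). The gripper opens to 92 mm and grips with 3 to 60 N. Pads are 19 mm wide; open, the fingers measure 130 mm over their backs; the gripper's body (75 mm by 190 mm) begins 47 mm behind the grasp point.
Start: joints at [1.076, 0.342, 1.524, -0, 1.275, -0.146], TCP at [179.416, 493.411, 226.741] pointing down, gripper open.
Joint ranges: [-2.53, 2.53], [-0.77, 2.02], [0.04, 2.7], [-1, 4.14], [0.28, 2.66], [-3.11, 3.11]. Speed limits (rad/s): [2.57, 2.57, 3.14, 3.14, 3.14, 3.14].

### API

Orientations are given as [roll, pitch, yaw] about the fixed x, y, z axes, in that order (R = Rz(yaw) Ry(pitch) Rx(roll)).
In Python, from plant import bot gives the robot as it stands. The module is installed in compiled form; this text tells all that it offers.
- The arm moves only by the shell command python3 -m crank 'ROWS' [OPENING]. ROWS is JSON, a list of rows, each a list of 6 numbers: the shift along the tool's x, y, z in m, then the turn, a rotation vector about the tool's x, y, z in rad. In form: [[dx, dy, dz, wx, wy, wz], ...]. A call has 1 to 5 rows; each row shifts and turns the commanded pose from where the row before left it, along the tool's axes as they then stand; what a row does not reach is not made up. A row lasts 1/8 s, in which the tool goes at most 62.5 mm and 10.7 degrees, less where a joint would pass 70% of its speed; a pose out of reach is approached as far as the arm can. A call is refused whole if a number of a shift passes 0.0625 or a number of a turn 0.188, either way. A call with a gripper value outside its range is refused whole. OPENING is the opening in per cent of the stroke, from 0 (shut) to 100 (fully open), set as the call begins (- or left out, the last holds). The fingers move at their own pace and stop on an object; the grip force is fixed at half the most. Time passes only in rows, so rows that do not move let the fingers close. It gives the time, the measured TCP pose, the force, the opening and the grip force at its end, in the units of the state.
- bot.get_obs(): the state, without advancing time (a new reading comes with each control period).
- bot.capture(name): name is "side" or "top" or "wrist"; returns a dict with "color" (420x560x3 uint8, blue, green, red), "fov_y" (degrees; the focal length in pixels is half the picture's height over the tangent of half this angle, whatever the lens; pixels are square), "cx", "cy" (the principal point, pixels), "extrinsics" (4x4, takes a point from world to camera coordinates); the wrist camera has in their place "tool_from_camera" (4x4, takes a point from camera to tool coordinates, whose origin is the TCP and whose axes are the flange's). Camera axes: x right, y up, looking along -z (the intrinsics and any distortion apply to the point x, -y, -z); pixel columns grow to the right and rows downward; lengths in mm; the calibration is good to about 2 mm. A picture is of the moment at which its call begins: read the wrist's pose just before it. There is no depth.
- bot.close_job(): hands the job in; it is judged then, once.
The state is a dict: "time": time; "joint_positions": joint angles; "dq": joint speeds; "tau": joint torques, N m; "tool_pos": TCP position; "tcp_rot": TCP orientation; "contact_force": force on the tool from outside, world axes, zero at the start; "moment": the same for the moment, N m; "grip_width": finger opening in mm; "finger_force": force on a finger pad.
Only numpy, scipy, OpenCV 4.12 (cv2) and the standard library are available. Lean on these libraries where they do the work, as an engineer would, in place of code of your own. Each camera call takes 0.05 s, during which the arm holds its last target. There are 200 camera calls.

### The job

The grille of the nail-dust collector is back on and its one captive screw must be started. Take the blue-handled socket key from the tool stand, seat it squarely over the brass screw head by feel, fully down before you turn, pressing gently; keeping it upright and seated, turn the screw clockwise until it comes up snug at its stop, without forcing it. Then put the key back upright in its well, fully down, let go and move the gripper clear, touching the screw with nothing but the key and leaving everything else as it was.

Things in the scene. Friction and masses are not known exactly. Their poses are not given: they have to be found in the camera images.
- collector: White nail-dust collector fixed to the table, 230 x 210 mm, 52 mm high, with a round grey slotted grille 180 mm across on top (face 60 mm above the table). Origin: centre of its underside. A brass screw stands in the middle of the grille, with a round flange 30 mm across as its foot; readings may be 1 to 2 mm off, but the key's bore can feel the nib on top of the screw.
- screw_seat (a point): Point on the screw's axis on top of its flange, 64 mm above the table; z up. Brass head 12 mm square from 0 to 8 mm above this point, with a round nib 8 mm across, 5 mm high on top. The head is clocked at any angle, NOT reported (this rotation is the collector's): resting on the head's corners, turn the key anticlockwise in small steps until it drops to this point; fits every 90 degrees, +-6.
- screw (a joint): How far the screw has been turned, rad: 0 at the start, grows clockwise seen from above. Hard stop (snug) at 1.0. The thread drags with 0.09 N m, either way (anticlockwise end: -0.8); 0.8 mm down per rad; it stays where it is left. Key play on the head: 6 degrees either way; pressing hard adds drag. More than 60 N on the screw (all contacts added up) damages it.
- key: Socket key upright in a well of the stand, 110 mm long, 110 to 170 g. Origin: centre of its open lower end (mouth); z up to the handle, x and y square to the flats. Blue handle 24 x 24 mm from 48 to 110 mm above the origin (grip at about 82); socket 24 mm across corners, 14 mm tall, with a square bore 13.2 mm wide, 14 mm deep, parallel to the handle's flats.
- key_mouth (a point): Centre of the key's open lower end (same place as the key's origin), z up along the key.
- other_driver: Orange-handled driver of the same size and handle shape, standing in the other well; not needed, leave it. Origin at the centre of its lower end.
- stand: Plywood tool stand fixed to the table, 80 x 180 mm and 40 mm high, with two round wells 100 mm apart. Origin: centre of its underside; x and y along its sides, the wells lie at y = -50 and +50 mm.
- stand_hole0 (a point): Centre of the mouth of the well at the stand's y = -50 mm, 40 mm above the table. Well 29 mm across with a chamfered mouth, 30 mm deep (floor 10 mm above the table).
- stand_hole1 (a point): Centre of the mouth of the well at the stand's y = +50 mm, same size. The key stands in one of the two wells, the orange driver in the other.
- polish_red: Small red polish bottle, 32 mm across, 70 mm high; origin under its centre. Leave alone.
- polish_teal: Small blue polish bottle, 32 mm across, 70 mm high; origin under its centre. Leave alone.
- cleanser: Green cleanser bottle, 52 mm across, 120 mm high; origin under its centre. Leave alone.
- buffer: Yellow buffer block 30 x 95 x 26 mm; origin under its centre. Leave alone.
- dust_brush: Standing dusting brush, about 60 mm across, 125 mm high; origin under its centre. Leave alone.
Things that resemble listed ones, but are neither listed nor needed, are in the scene too. There is more than one size of the key; the job needs the smaller.

How it is judged (in metres and radians):
On the way, in this order (a step that is already met when the one before it is completed fails the run):
1. the key is seated squarely and fully over the screw head before the screw has been turned (horizontal distance between key_mouth and screw_seat below 0.003 m and height (world z) of key_mouth below 0.0675 m and angle between key's own z axis and vertical below 0.09 rad and value of joint screw below 0.15 rad), for 0.2 s.
2. the screw is turned up snug with the key still seated and upright (horizontal distance between key_mouth and screw_seat below 0.003 m and height (world z) of key_mouth below 0.0675 m and angle between key's own z axis and vertical below 0.09 rad and value of joint screw above 0.88 rad), for 0.1 s.
At the end, for the whole second after the job is handed in: The screw is turned at least 0.85 rad clockwise (stop at 1.0), and the blue key stands released, at rest and upright (within 0.1 rad) in its well of the stand, its lower end within 6 mm of the well's axis and no more than 4 mm above the well's floor (value of joint screw above 0.85 rad and (horizontal distance between key and stand_hole0 below 0.006 m or horizontal distance between key and stand_hole1 below 0.006 m) and height (world z) of key below 0.014 m and angle between key's own z axis and vertical below 0.1 rad and linear speed of key below 0.02 m/s); the robot touches nothing.
It fails at once if the key presses or twists on the screw with more than 60 N (contact force between key and screw above 60 N).
It fails at once if the key presses on the collector with more than 60 N (contact force between key and collector above 60 N).
It fails at once if the screw is turned with the key leaning more than 0.1 rad (velocity of joint screw above 0.1 rad/s and angle between key's own z axis and vertical above 0.1 rad).
It fails at once if the screw is touched by the gripper or arm itself (contact force between any of the fingers, the arm and screw above 0.5 N).
It fails at once if a bystander is moved by more than 15 mm (distance of any of other_driver, polish_red, polish_teal, cleanser, buffer, dust_brush from where it was at the start of the episode above 0.015 m).
It also fails if it takes over 72 s, if anything falls off the work surface, if the arm or the gripper's body presses on something with over 40 N, if the wrist force passes 120 N, or if a joint passes its speed limit or range.

## Working session

There is one attempt and no reset: what is moved stays moved. The work goes in short steps, Python scripts to look and compute and a shell command to move; the robot and the scene stay as the last step left them, time stands still between calls to the robot, and variables do not carry over. Pictures are saved under pics/ and viewed, at most 10 in all, crops included, and the job is handed in when it is done.

```bash
mkdir -p pics
cat > h.py <<'E'
import numpy as np,cv2
from plant import bot
from scipy.spatial.transform import Rotation as R
def snap(n,f):
    c=bot.capture(n); cv2.imwrite('pics/'+f+'.png',c['color']); np.save('pics/'+f+'.npy',{k:c[k] for k in c if k!='color'},allow_pickle=True); return c
def cam(f): return np.load('pics/'+f+'.npy',allow_pickle=True).item()
def K(c): 
    f=210/np.tan(np.radians(c['fov_y'])/2); return f
def ray(c,u,v,E=None):
    E=c['extrinsics'] if E is None else E; E=np.array(E); f=K(c)
    d=np.array([(u-c['cx'])/f,-(v-c['cy'])/f,-1]); Rt=E[:3,:3].T
    return -Rt@E[:3,3],Rt@d
def onz(c,u,v,z,E=None):
    o,d=ray(c,u,v,E); return o+d*(z-o[2])/d[2]
E
python3 - <<'E'
from h import *
o=bot.get_obs(); print(o)
for n in('top','side','wrist'):
    c=snap(n,n+'0'); print({k:c[k] for k in c if k!='color'})
E
```

```text
{'time': 0.0, 'joint_positions': array([ 1.07598215e+00,  3.42717788e-01,  1.52502730e+00, -2.89724134e-05,
        1.27538896e+00, -1.45977238e-01]), 'dq': array([-0.00039129,  0.00022927,  0.00067781, -0.00124887, -0.00143721,
       -0.00026013]), 'tau': array([ 2.75331353e-03, -4.31245387e+01, -2.44218886e+01,  7.18800444e-02,
        5.58816385e-02, -1.55294060e-04]), 'tool_pos': array([179.22677251, 493.02309447, 226.04393323]), 'tcp_rot': array([-3.14006362e+00, -1.96800506e-04,  2.79276402e+00]), 'contact_force': array([-0.57827078,  0.5245134 , -0.3953387 ]), 'moment': array([-0.03388523,  0.01809801, -0.02350374]), 'finger_force': 0.0, 'grip_width': 91.81287472687141}
{'fov_y': 47.32448488256565, 'cx': 282.08167451719095, 'cy': 216.18182651705803, 'extrinsics': array([[ 2.25593215e-02, -9.99691676e-01,  1.03744619e-02,
        -3.86769582e+00],
       [ 9.97310146e-01,  2.32270303e-02,  6.95196181e-02,
        -5.43457247e+02],
       [-6.97391515e-02,  8.77824071e-03,  9.97526638e-01,
        -1.24379882e+03],
       [ 0.00000000e+00,  0.00000000e+00,  0.00000000e+00,
    
[... 201 characters left out ...]
,
       [ 2.83553323e-01, -5.80662839e-01,  7.63169824e-01,
        -1.81029894e+02],
       [-3.07827944e-01,  6.98601766e-01,  6.45908298e-01,
        -6.97357072e+02],
       [ 0.00000000e+00,  0.00000000e+00,  0.00000000e+00,
         1.00000000e+00]])}
{'fov_y': 62.71006882466534, 'cx': 275.75672932827223, 'cy': 211.8888090581245, 'tool_from_camera': array([[ 3.82618776e-04,  9.54480974e-01,  2.98271562e-01,
         8.07177188e+01],
       [ 9.99999843e-01, -4.87612447e-04,  2.77592967e-04,
        -5.12673421e-01],
       [ 4.10398132e-04,  2.98271409e-01, -9.54481010e-01,
        -1.58041846e+02],
       [ 0.00000000e+00,  0.00000000e+00,  0.00000000e+00,
         1.00000000e+00]])}
```

View pics/top0.png

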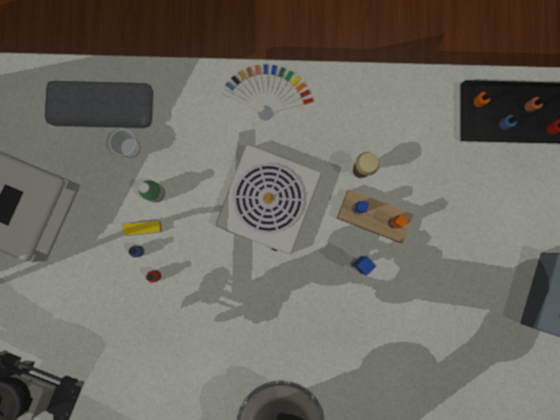

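View pics/side0.png

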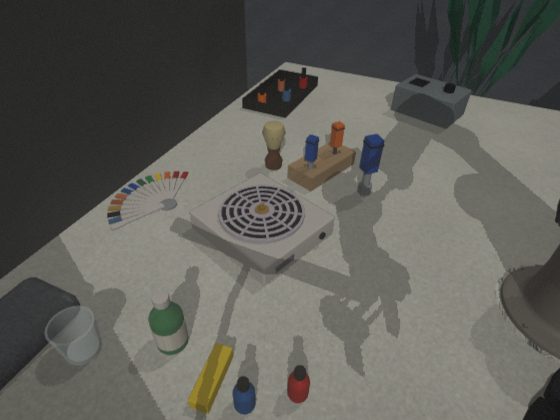

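The top view shows the small blue key in the stand at (361,207), the orange driver at (399,221), the screw at (268,198), and a larger blue key standing free at (364,265). I'll zoom in on these for accuracy.

Run:
```python
from h import *
t=cv2.imread('pics/top0.png'); s=cv2.imread('pics/side0.png')
a=cv2.resize(t[180:250,320:420],None,fx=4,fy=4,interpolation=2); b=cv2.resize(t[163:233,220:320],None,fx=4,fy=4,interpolation=2)
c=cv2.resize(s[120:190,280:380],None,fx=4,fy=4,interpolation=2); d=cv2.resize(s[175:245,210:310],None,fx=4,fy=4,interpolation=2)
cv2.imwrite('pics/z0.png',np.vstack([np.hstack([a,b]),np.hstack([c,d])]).clip(0,255).astype(np.uint8))
ct,cs=cam('top0'),cam('side0')
print('key top',onz(ct,361,206,120),onz(ct,361,206,95)); print('or',onz(ct,399,220,120)); print('screw',onz(ct,268.5,198.5,75),onz(cs,262,209,75))
```

```text
key top [ 565.61222147 -181.78210616  120.        ] [ 567.99173969 -186.12930725   95.        ]
or [ 533.65648661 -274.57074781  120.        ]
screw [583.39832807  44.35538027  75.        ] [577.15880494  58.30780309  75.        ]
```

View pics/z0.png

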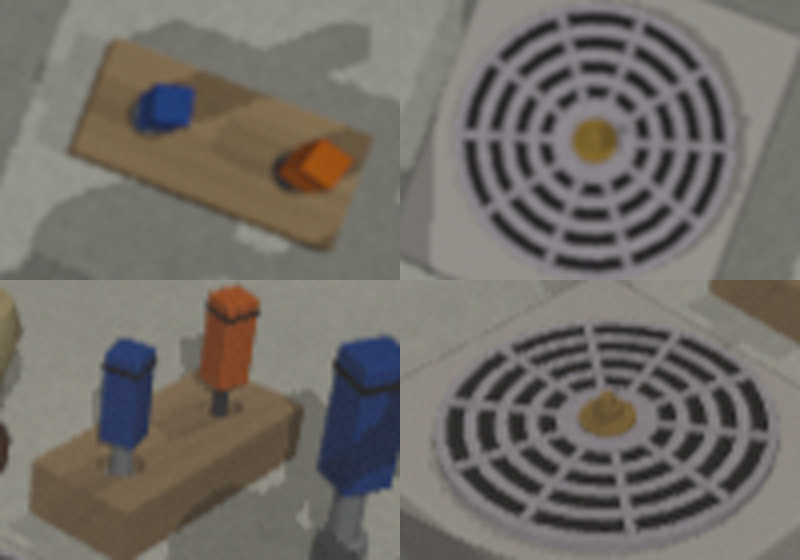

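Run:
```python
from h import *
ct,cs=cam('top0'),cam('side0')
print(onz(ct,269,198,64),onz(cs,261.7,209.3,64)); print(onz(cs,261.7,204.5,76))
# disc outline: centre
print('grille top', onz(ct,(460+735)/8-100+220,(5+272)/8+163,60))
# stand top corners (top view), z=40
q=[(118,38),(372,135),(330,250),(68,152)]
P=np.array([onz(ct,u/4+320,v/4+180,40) for u,v in q]);print(P.round(1),P.mean(0),np.linalg.norm(np.diff(P,axis=0),axis=1))
# same in side: left corner, right corner
for u,v in [(32,464),(302,408),(118,515)]: print('side',onz(cs,u/4+280,(v-280)/4+120,40).round(1))
# key handle top
def tri(a,b):
    A=[];B=[]
    for c,(u,v) in a:
        o,d=ray(c,u,v);d/=np.linalg.norm(d);M=np.eye(3)-np.outer(d,d);A.append(M);B.append(M@o)
    x=np.linalg.solve(sum(A),sum(B));return x,[np.linalg.norm(M@x-b) for M,b in zip(A,B)]
print('key',tri([(ct,(173/4+320,105/4+180)),(cs,(131/4+280,(348-280)/4+120))],0))
```

```text
[585.878125    43.33973312  64.        ] [583.27477486  47.69232595  64.        ]
[583.63565872  46.73199505  76.        ]
grille top [587.29346348  42.48355394  60.        ]
[[ 615.7 -165.2   40. ]
 [ 556.2 -331.3   40. ]
 [ 480.9 -304.3   40. ]
 [ 540.5 -133.7   40. ]] [ 548.3281721  -233.62204702   40.        ] [176.38494075  79.94035895 180.68689181]
side [ 613.1 -158.4   40. ]
side [ 479.1 -299.7   40. ]
side [ 544.6 -130.8   40. ]
key (array([ 564.7511165 , -187.46663169,  119.59197339]), [np.float64(0.4367811859861611), np.float64(0.43678118598627336)])
```

```bash
for i in 1; do python3 -m crank '[[-0.0397,-0.0338,0,0,0,0],[-0.0397,-0.0338,0,0,0,0],[-0.0397,-0.0338,0,0,0,0],[-0.0397,-0.0338,0,0,0,0],[-0.0397,-0.0338,0,0,0,0]]' 70; done
python3 -m crank '[[-0.0397,-0.0338,0,0,0,0],[-0.0397,-0.0338,0,0,0,0],[-0.0397,-0.0338,0,0,0,0],[-0.0397,-0.0338,0,0,0,0],[-0.0397,-0.0338,0,0,0,0]]'
python3 -m crank '[[-0.0397,-0.0338,0,0,0,0],[-0.0397,-0.0338,0,0,0,0],[-0.0397,-0.0338,0,0,0,0],[-0.0397,-0.0338,0,0,0,0],[-0.0397,-0.0338,0,0,0,0]]'
python3 -m crank '[[0,0,0,0,0,0],[0,0,0,0,0,0]]'
python3 - <<'E'
from h import *
o=bot.get_obs(); print(o['time'],o['tool_pos'],o['tcp_rot'],o['joint_positions'],o['contact_force'])
np.save('pics/p1.npy',[o['tool_pos'],o['tcp_rot']])
c=snap('wrist','w1'); cv2.imwrite('pics/w1v.png',cv2.convertScaleAbs(c['color'],alpha=1.5))
E
```

```text
time: 0.78
tool_pos: [308.7, 265.2, 226.7]
tcp_rot: [3.141, 0.0, 2.793]
contact_force: [1.2, 0.1, 0.2]
grip_width: 64.4
finger_force: 0.0
time: 1.4
tool_pos: [437.5, 38.4, 226.7]
tcp_rot: [3.141, 0.0, 2.793]
contact_force: [1.1, 0.7, -0.7]
grip_width: 64.1
finger_force: 0.0
time: 2.02
tool_pos: [566.3, -188.1, 226.4]
tcp_rot: [3.141, -0.001, 2.793]
contact_force: [0.8, -0.4, 0.3]
grip_width: 64.1
finger_force: 0.0
time: 2.28
tool_pos: [565.2, -186.1, 226.1]
tcp_rot: [3.141, -0.002, 2.792]
contact_force: [0.6, 0.5, 0.1]
grip_width: 64.4
finger_force: 0.0
2.275 [ 565.23792275 -186.09591869  226.06157313] [ 3.14099253e+00 -1.72116148e-03  2.79245557e+00] [-4.47028922e-01  4.73401035e-01  1.32036194e+00  4.39743714e-04
  1.34960127e+00 -1.66878451e+00] [0.57867142 0.47257962 0.10127634]
```

View pics/w1v.png

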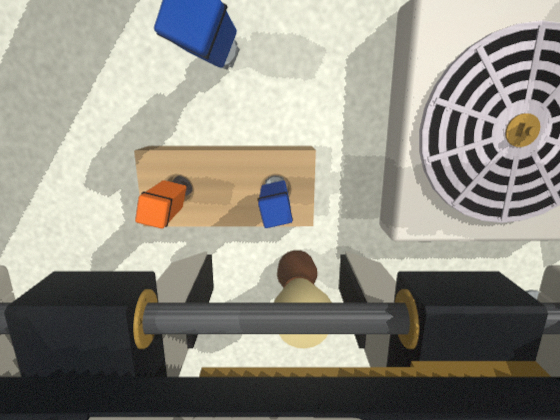

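The wrist view shows the key's top face near (277,211), so it is centred under the tool. The orange driver is at (155,208), the screw at (522,130), and the larger key at top left. I'll zoom in for the key's yaw.

Run:
```python
from h import *
w=cv2.imread('pics/w1.png'); w=cv2.convertScaleAbs(w,alpha=2)
a=cv2.resize(w[170:235,245:310],None,fx=6,fy=6,interpolation=2); b=cv2.resize(w[97:162,489:554],None,fx=6,fy=6,interpolation=2)
cv2.imwrite('pics/z1.png',np.hstack([a,b]))
```

```text
(no output)
```

View pics/z1.png

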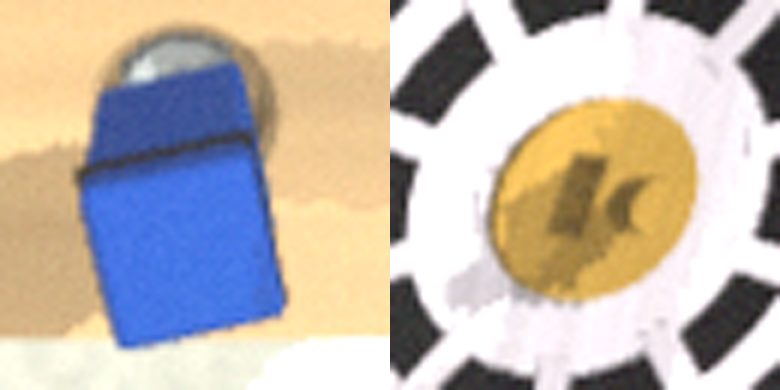

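Run:
```python
from h import *
c=cam('w1'); p,r=np.load('pics/p1.npy')
T=np.eye(4);T[:3,:3]=R.from_euler('xyz',r).as_matrix();T[:3,3]=p
E=np.linalg.inv(T@np.array(c['tool_from_camera']))
q=[(82,182),(250,148),(285,308),(122,348)]
P=np.array([onz(c,245+u/6,170+v/6,z,E) for (u,v),z in zip(q,[116,116,120,120])]);print(P.round(1),P.mean(0))
d=np.diff(np.vstack([P,P[:1]]),axis=0);print(np.degrees(np.arctan2(d[:,1],d[:,0]))%90,np.linalg.norm(d,axis=1),'tool yaw',np.degrees(r[2])%90)
print('well',onz(c,245+188/6,170+95/6,40,E))
S=[onz(c,489+(u-390)/6,97+v/6,z,E) for u,v,z in[(595,200,64),(607,158,72),(582,238,72),(575,153,64),(548,228,64)]];print(np.round(S,1))
for a,b in((1,2),(3,4)):
  e=S[b]-S[a];print('head yaw',np.degrees(np.arctan2(e[1],e[0]))%90,np.linalg.norm(e))
```

```text
[[ 553.9 -197.2  116. ]
 [ 557.1 -174.4  116. ]
 [ 578.7 -177.1  120. ]
 [ 576.6 -199.8  120. ]] [ 566.59417355 -187.13875416  118.        ]
[81.82497163 82.7561643  84.59611224 83.39075919] [23.02769482 22.13923563 22.78296912 23.22902544] tool yaw 69.99591889131133
well [ 563.94633647 -185.54309018   40.        ]
[[586.8  44.1  64. ]
 [578.9  41.6  72. ]
 [589.3  36.5  72. ]
 [578.8  42.3  64. ]
 [588.6  36.9  64. ]]
head yaw 63.87620604778728 11.555356083354566
head yaw 60.847021509614564 11.166442350270987
```

```bash
python3 -m crank '[[0,0,0,0,0,-0.115],[0,-0.001,0,0,0,-0.115],[0,0,0.045,0,0,0],[0,0,0.045,0,0,0],[0,0,0.03,0,0,0]]'
python3 -m crank '[[0,0,0.018,0,0,0],[0,0,0.013,0,0,0],[0,0,0.001,0,0,0],[0,0,0,0,0,0]]'
python3 -m crank '[[0,0,0,0,0,0],[0,0,0,0,0,0],[0,0,0,0,0,0],[0,0,0,0,0,0],[0,0,0,0,0,0]]' 0
```

```text
time: 2.95
tool_pos: [564.5, -185.6, 105.3]
tcp_rot: [3.141, -0.002, 3.024]
contact_force: [-0.3, 0.5, -0.1]
grip_width: 64.1
finger_force: 0.0
time: 3.45
tool_pos: [566.0, -187.5, 75.6]
tcp_rot: [-3.141, 0.001, 3.023]
contact_force: [1.0, 0.8, 0.1]
grip_width: 64.1
finger_force: 0.0
time: 4.08
tool_pos: [565.5, -187.5, 74.7]
tcp_rot: [3.141, -0.0, 3.023]
contact_force: [-0.3, 0.0, -0.5]
grip_width: 23.5
finger_force: 30.0
```

```bash
python3 -m crank '[[0,0,-0.01,0,0,0],[0,0,-0.025,0,0,0],[0,0,-0.03,0,0,0],[0,0,-0.03,0,0,0],[0,0,-0.015,0,0,0]]'
python3 -m crank '[[0,0.04,0,0,0,0],[0,0.05,0,0,0,0],[0,0.05,0,0,0,0],[0,0.033,0,0,0,0.1],[0,0,0,0,0,0.13]]'
python3 -m crank '[[0,0,0,0,0,0.13],[0,0,0,0,0,0.14],[0,0,0,0,0,0],[0,0,0,0,0,0]]'
python3 - <<'E'
from h import *
o=bot.get_obs(); print(o['time'],o['tool_pos'],o['tcp_rot'],o['joint_positions'],o['contact_force'])
np.save('pics/p2.npy',[o['tool_pos'],o['tcp_rot']])
c=snap('wrist','w2'); cv2.imwrite('pics/w2v.png',cv2.convertScaleAbs(c['color'],alpha=1.7))
E
```

```text
time: 4.7
tool_pos: [566.1, -187.8, 186.9]
tcp_rot: [-3.141, 0.003, 3.023]
contact_force: [0.6, 0.1, -2.0]
grip_width: 23.7
finger_force: 30.0
time: 5.32
tool_pos: [585.7, -13.0, 184.3]
tcp_rot: [3.141, -0.001, 2.792]
contact_force: [0.1, 0.4, -1.0]
grip_width: 23.7
finger_force: 30.0
time: 5.82
tool_pos: [585.9, -15.8, 184.5]
tcp_rot: [-3.141, -0.001, 2.525]
contact_force: [0.1, -0.2, -1.1]
grip_width: 23.9
finger_force: 30.0
5.825 [585.90183023 -15.77527552 184.48722436] [-3.14142761e+00 -5.10822412e-04  2.52542624e+00] [-1.57683030e-01  4.88194619e-01  1.41376577e+00  8.25582066e-05
  1.24016338e+00 -1.11233981e+00] [ 0.12023898 -0.18496024 -1.05892738]
```

View pics/w2v.png

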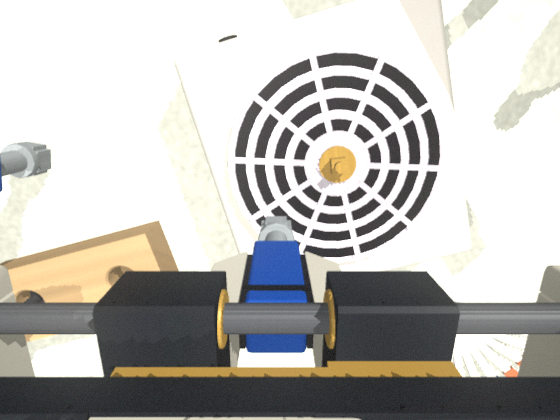

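The key hangs straight in the grip, with its socket near (276,225). The screw is clearly visible at (338,165). I'll zoom in on both.

Run:
```python
from h import *
w=cv2.imread('pics/w2.png')
a=cv2.resize(cv2.convertScaleAbs(w,alpha=1.2)[140:190,313:363],None,fx=8,fy=8,interpolation=2); b=cv2.resize(cv2.convertScaleAbs(w,alpha=1.7)[205:255,250:300],None,fx=8,fy=8,interpolation=2)
cv2.imwrite('pics/z2.png',np.hstack([a,b]))
c=cam('w2'); p,r=np.load('pics/p2.npy')
T=np.eye(4);T[:3,:3]=R.from_euler('xyz',r).as_matrix();T[:3,3]=p
E=np.linalg.inv(T@np.array(c['tool_from_camera']))
# predicted mouth corners
f=K(c)
for a in range(4):
  v=np.array([p[0],p[1],p[2]-64.7])+R.from_euler('z',r[2]).apply([12*np.cos(np.pi/4+a*np.pi/2),12*np.sin(np.pi/4+a*np.pi/2),0])
  q=E[:3,:3]@v+E[:3,3];print(c['cx']+f*q[0]/-q[2],c['cy']-f*q[1]/-q[2])
```

```text
264.01977403438656 215.40221085287772
264.2584171620968 238.67188319523774
288.712317860685 238.6828912730808
289.00162873584753 215.4132508422634
```

View pics/z2.png

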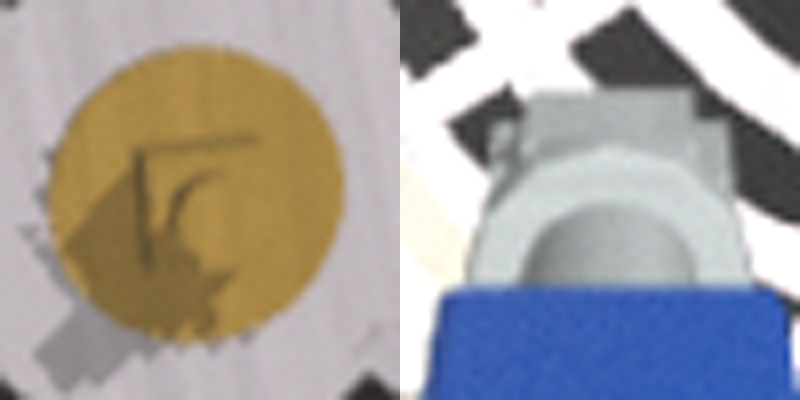

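Run:
```python
from h import *
c=cam('w2'); p,r=np.load('pics/p2.npy')
T=np.eye(4);T[:3,:3]=R.from_euler('xyz',r).as_matrix();T[:3,3]=p
E=np.linalg.inv(T@np.array(c['tool_from_camera']))
g=lambda u,v,z:onz(c,313+u/8,140+v/8,z,E)
C=g(136,151,72);A=g(260,136,72);B=g(148,262,72)
print(C,A,B,g(196,193,64))
for e in(A-C,B-C):print(np.degrees(np.arctan2(e[1],e[0]))%90,np.linalg.norm(e))
u=(A-C)/np.linalg.norm(A-C);v=(B-C)/np.linalg.norm(B-C);print('head ctr',C+6*u+6*v)
F=g(196,193,64)
d=(F-p);yw=r[2];print('tool dx,dy',d[0]*np.cos(yw)+d[1]*np.sin(yw),d[0]*np.sin(yw)-d[1]*np.cos(yw),'key yaw',np.degrees(yw)%90)
```

```text
[577.81050474  41.45453156  72.        ] [583.58536392  52.15904866  72.        ] [587.7887039   36.48622608  72.        ] [586.62944875  44.45463916  64.        ]
61.65408287759084 12.162881433850291
63.530549749632115 11.146681918661537
head ctr [586.03029966  44.06079091  72.        ]
tool dx,dy 34.21371018785297 49.574127189631945 key yaw 54.6962651292132
```

```bash
python3 -m crank '[[0.0171,0.0247,0,0,0,-0.06],[0.0171,0.0247,0,0,0,0],[0,0,0,0,0,-0.06],[0,0,0,0,0,0],[0,0,0,0,0,0]]'
python3 -m crank '[[0,0,0.02,0,0,0],[0,0,0.015,0,0,0],[0,0,0.003,0,0,0],[0,0,0,0,0,0]]'
```

```text
time: 6.5
tool_pos: [585.0, 43.9, 184.7]
tcp_rot: [-3.142, -0.0, 2.642]
contact_force: [-1.3, 1.1, -2.1]
grip_width: 24.1
finger_force: 30.0
time: 7.0
tool_pos: [585.2, 44.1, 146.8]
tcp_rot: [3.142, -0.0, 2.643]
contact_force: [-0.3, 0.0, -1.3]
grip_width: 23.9
finger_force: 30.0
```

```bash
python3 -m crank '[[-0.0009,0.0007,0.003,0,0,0],[0,0,0.002,0,0,0],[0,0,0,0,0,0]]'
python3 -m crank '[[0,0,0.002,0,0,0],[0,0,0,0,0,0]]'
python3 -m crank '[[0,0,0.002,0,0,0],[0,0,0,0,0,0]]'
```

```text
time: 7.38
tool_pos: [586.1, 44.5, 141.7]
tcp_rot: [3.142, -0.0, 2.643]
contact_force: [0.1, 0.6, -1.0]
grip_width: 23.5
finger_force: 30.0
time: 7.62
tool_pos: [586.1, 44.5, 139.6]
tcp_rot: [-3.142, -0.0, 2.643]
contact_force: [-0.0, -0.6, -1.3]
grip_width: 23.7
finger_force: 30.0
time: 7.88
tool_pos: [586.1, 44.5, 137.5]
tcp_rot: [-3.142, -0.0, 2.643]
contact_force: [0.4, -0.3, -1.9]
grip_width: 23.9
finger_force: 30.0
```

```bash
python3 -m crank '[[0,0,0.001,0,0,0],[0,0,0,0,0,0]]'
python3 -m crank '[[0,0,0.001,0,0,0],[0,0,0,0,0,0]]'
```

```text
time: 8.12
tool_pos: [586.2, 44.4, 136.7]
tcp_rot: [3.141, 0.0, 2.643]
contact_force: [-0.2, -0.2, -1.2]
grip_width: 23.7
finger_force: 30.0
time: 8.38
tool_pos: [586.4, 44.5, 136.2]
tcp_rot: [3.141, 0.001, 2.643]
contact_force: [-1.2, 0.2, 2.8]
grip_width: 23.9
finger_force: 30.0
```

```bash
python3 -m crank '[[0,0,0.001,0,0,0],[0,0,0,0,0,0]]'
```

```text
time: 8.62
tool_pos: [585.9, 44.5, 134.2]
tcp_rot: [-3.141, -0.001, 2.643]
contact_force: [-0.2, 0.9, -1.1]
grip_width: 24.1
finger_force: 30.0
```

```bash
python3 -m crank '[[0,0,0.002,0,0,0],[0,0,0,0,0,0]]'
python3 -m crank '[[0,0,0.0015,0,0,0],[0,0,0,0,0,0]]'
```

```text
time: 8.88
tool_pos: [585.9, 44.5, 132.2]
tcp_rot: [-3.141, -0.001, 2.643]
contact_force: [-0.3, -0.3, -1.6]
grip_width: 23.9
finger_force: 30.0
time: 9.12
tool_pos: [585.9, 44.6, 130.9]
tcp_rot: [-3.141, -0.001, 2.643]
contact_force: [-1.1, 0.6, -2.6]
grip_width: 24.0
finger_force: 30.0
```

```bash
python3 -m crank '[[0,0,0.001,0,0,0],[0,0,0,0,0,0]]'
python3 -m crank '[[0,0,0.001,0,0,0],[0,0,0,0,0,0]]'
```

```text
time: 9.38
tool_pos: [586.0, 44.6, 130.1]
tcp_rot: [-3.142, -0.001, 2.643]
contact_force: [-1.9, 1.7, -1.7]
grip_width: 24.0
finger_force: 30.0
time: 9.62
tool_pos: [586.0, 44.6, 129.1]
tcp_rot: [3.142, -0.0, 2.643]
contact_force: [-3.2, 1.7, -1.0]
grip_width: 24.1
finger_force: 30.0
```

```bash
python3 -m crank '[[0,0,0.001,0,0,0],[0,0,0,0,0,0],[0,0,0,0,0,0]]'
```

```text
time: 10.0
tool_pos: [586.1, 44.6, 128.6]
tcp_rot: [3.141, -0.0, 2.643]
contact_force: [-4.4, 1.8, 4.2]
grip_width: 23.8
finger_force: 30.0
```

```bash
python3 -m crank '[[0,0,0.0007,0,0,0],[0,0,0,0,0,0],[0,0,0,0,0,0]]'
```

```text
time: 10.38
tool_pos: [586.2, 44.5, 128.5]
tcp_rot: [3.141, 0.001, 2.643]
contact_force: [-5.7, 1.8, 8.6]
grip_width: 24.2
finger_force: 30.0
```

```bash
python3 -m crank '[[0.0006,0,0,0,0,0],[0,0,0,0,0,0.05],[0,0,0,0,0,0.05],[0,0,0,0,0,0],[0,0,0,0,0,0]]'; python3 -c "
from plant import bot;o=bot.get_obs();print(o['moment'],o['tcp_rot'],o['contact_force'])"
python3 -m crank '[[0,0,0,0,0,0.05],[0,0,0,0,0,0.05],[0,0,0.0001,0,0,0.05],[0,0,0,0,0,0]]'; python3 -c "
from plant import bot;o=bot.get_obs();print(o['moment'],o['tcp_rot'],o['contact_force'])"
```

```text
time: 11.0
tool_pos: [586.0, 44.6, 128.4]
tcp_rot: [3.141, 0.001, 2.543]
contact_force: [-5.2, 1.6, 8.3]
grip_width: 23.9
finger_force: 30.0
[ 0.26237331  1.06279374 -0.06309405] [3.14103715e+00 1.31954684e-03 2.54289029e+00] [-5.1745693   1.55024756  8.2962152 ]
time: 11.5
tool_pos: [586.0, 44.7, 128.3]
tcp_rot: [3.141, 0.001, 2.392]
contact_force: [-5.8, 2.2, 6.9]
grip_width: 23.9
finger_force: 30.0
[0.31600317 1.16442429 0.00259095] [3.14084465e+00 1.09199859e-03 2.39238844e+00] [-5.81838085  2.21581929  6.86348321]
```

```bash
python3 -m crank '[[0.0008,-0.0003,0,0,0,0.05],[0,0,0,0,0,0.05],[0,0,0.0002,0,0,0.05],[0,0,0,0,0,0.05],[0,0,0,0,0,0]]'; python3 -c "
from plant import bot;o=bot.get_obs();print(o['moment'],o['tcp_rot'],o['contact_force'],o['tool_pos'])"
python3 -m crank '[[0,0,0,0,0,0.05],[0,0,0,0,0,0.05],[0,0,0.0002,0,0,0.05],[0,0,0,0,0,0.05],[0,0,0,0,0,0]]'; python3 -c "
from plant import bot;o=bot.get_obs();print(o['moment'],o['tcp_rot'],o['contact_force'],o['tool_pos'])"
```

```text
time: 12.12
tool_pos: [585.8, 45.2, 128.2]
tcp_rot: [3.139, 0.002, 2.192]
contact_force: [-3.5, 1.8, 7.2]
grip_width: 23.8
finger_force: 30.0
[0.47025528 0.70337735 0.04959619] [3.13916064e+00 1.52885449e-03 2.19233659e+00] [-3.47087159  1.79244033  7.16456499] [585.82993761  45.19875121 128.20323594]
time: 12.75
tool_pos: [585.9, 45.4, 128.1]
tcp_rot: [3.139, 0.001, 1.992]
contact_force: [-2.2, 2.2, 6.3]
grip_width: 23.6
finger_force: 30.0
[ 0.62100945  0.5983082  -0.00236442] [3.13852181e+00 8.91652014e-04 1.99236950e+00] [-2.24937519  2.17040836  6.26197317] [585.93723838  45.36395887 128.05883007]
```

```bash
python3 -m crank '[[0,0,0,0,0,0.05],[0,0,0,0,0,0.05],[0,0,0.0002,0,0,0.05],[0,0,0,0,0,0.05],[0,0,0,0,0,0]]'; python3 -c "
from plant import bot;o=bot.get_obs();print(o['moment'],o['tcp_rot'],o['contact_force'],o['tool_pos'])"
python3 -m crank '[[0,0,0,0,0,0.05],[0,0,0.0001,0,0,0.05],[0,0,0,0,0,0],[0,0,0,0,0,0]]'; python3 -c "
from plant import bot;o=bot.get_obs();print(o['moment'],o['tcp_rot'],o['contact_force'],o['tool_pos'])"
```

```text
time: 13.38
tool_pos: [586.1, 45.5, 127.9]
tcp_rot: [3.138, 0.0, 1.792]
contact_force: [-2.1, 2.9, 5.8]
grip_width: 24.2
finger_force: 30.0
[ 0.65638397  0.60803285 -0.02538961] [3.13799961e+00 1.34417821e-04 1.79233905e+00] [-2.06624234  2.93202871  5.81740896] [586.07582052  45.47573425 127.89940746]
time: 13.88
tool_pos: [586.2, 45.5, 127.9]
tcp_rot: [3.138, -0.0, 1.693]
contact_force: [-2.1, 3.0, 6.3]
grip_width: 24.3
finger_force: 30.0
[0.64679239 0.50722896 0.04179791] [ 3.13776834e+00 -2.54705763e-04  1.69279993e+00] [-2.06628582  3.03298325  6.28176212] [586.15949795  45.5055022  127.85675463]
```

```bash
for k in 1; do python3 -m crank '[[0,0,0,0,0,0.03],[0,0,0,0,0,0.02],[0,0,0,0,0,0],[0,0,0,0,0,0]]' >/dev/null; python3 -c "
from plant import bot;o=bot.get_obs();print(o['moment'],o['tcp_rot'],o['contact_force'],o['tool_pos'],o['tau'][5])"; done
python3 -m crank '[[0,0,0,0,0,0.02],[0,0,0,0,0,0.02],[0,0,0,0,0,0],[0,0,0,0,0,0]]' >/dev/null; python3 -c "
from plant import bot;o=bot.get_obs();print(o['moment'],o['tcp_rot'],o['contact_force'],o['tool_pos'],o['tau'][5])"
```

```text
[0.73245229 0.54174833 0.0499382 ] [ 3.13768533e+00 -4.17646412e-04  1.64289895e+00] [-2.28378885  4.01389278  5.90913378] [586.21964139  45.49961406 127.81988303] 0.057850952725857496
[0.67763477 0.54147886 0.07221105] [ 3.13774913e+00 -5.85025673e-04  1.60292494e+00] [-0.46651248  3.60833672  6.25014741] [586.21698242  45.53027568 127.76466734] 0.05919184070080519
```

```bash
python3 -m crank '[[0,0,0,0,0,0.02],[0,0,0,0,0,0.02],[0,0,0,0,0,0],[0,0,0,0,0,0]]' >/dev/null; python3 -c "
from plant import bot;o=bot.get_obs();print(o['moment'],o['tcp_rot'],o['contact_force'],o['tool_pos'],o['tau'][5])"
python3 -m crank '[[0,0,0,0,0,0.02],[0,0,0,0,0,0],[0,0,0,0,0,0]]' >/dev/null; python3 -c "
from plant import bot;o=bot.get_obs();print(o['moment'],o['tcp_rot'],o['contact_force'],o['tool_pos'],o['tau'][5])"
```

```text
[0.66776866 0.42168231 0.05395354] [ 3.13762470e+00 -7.43157705e-04  1.56284334e+00] [-1.72234254  2.82822839  5.81464918] [586.26994207  45.5000632  127.77255888] 0.0605581677518785
[0.74110166 0.40150583 0.13178413] [ 3.13763797e+00 -8.33361098e-04  1.54285675e+00] [-1.26059784  3.776941    5.34206596] [586.27784427  45.48798432 127.74417338] 0.06140479585155845
```

```bash
python3 -m crank '[[0,0,0,0,0,0.02],[0,0,0,0,0,0],[0,0,0,0,0,0]]' >/dev/null; python3 -c "
from plant import bot;o=bot.get_obs();print(o['moment'],o['tcp_rot'],o['contact_force'],o['tool_pos'],o['tau'][5])"
python3 -m crank '[[0,0,0,0,0,0.02],[0,0,0,0,0,0],[0,0,0,0,0,0]]' >/dev/null; python3 -c "
from plant import bot;o=bot.get_obs();print(o['moment'],o['tcp_rot'],o['contact_force'],o['tool_pos'],o['tau'][5])"
```

```text
[0.67990106 0.40524804 0.00856625] [ 3.13758450e+00 -9.23047029e-04  1.52287832e+00] [-1.04175362  4.07556507  5.06611108] [586.31042615  45.51201123 127.75636887] 0.061736698262393475
[0.73771751 0.39927391 0.07833253] [ 3.13762321e+00 -1.00267127e-03  1.50284251e+00] [-1.19855126  3.42165201  5.11172092] [586.30685615  45.49569542 127.73087549] 0.06200002273544669
```

```bash
python3 -m crank '[[0,0,0.0002,0,0,0.02],[0,0,0,0,0,0],[0,0,0,0,0,0]]' >/dev/null; python3 -c "
from plant import bot;o=bot.get_obs();print(o['moment'],o['tcp_rot'],o['contact_force'],o['tool_pos'],o['tau'][5])"
```

```text
[0.65447403 0.44907882 0.09063854] [ 3.13739025e+00 -1.12501312e-03  1.48293163e+00] [-1.92890717  3.60090542  5.61356464] [586.37345178  45.53000642 127.71089094] 0.099770394153893
```

```bash
python3 -m crank '[[0,0,0,0,0,0.02],[0,0,0,0,0,0],[0,0,0,0,0,0]]' >/dev/null; python3 -c "
from plant import bot;o=bot.get_obs();print(o['moment'],o['tcp_rot'],o['contact_force'],o['tool_pos'],o['tau'][5])"
```

```text
[0.76022403 0.4373118  0.173813  ] [ 3.13726736e+00 -1.21016800e-03  1.46310034e+00] [-0.91957487  2.85535833  6.06730806] [586.42616614  45.57305038 127.72633945] 0.14685309492051601
```

```bash
python3 -m crank '[[0,0,0,0,0,0.02],[0,0,0,0,0,0],[0,0,0,0,0,0]]' >/dev/null; python3 -c "
from plant import bot;o=bot.get_obs();print(o['moment'],o['tcp_rot'],o['contact_force'],o['tool_pos'],o['tau'][5])"
```

```text
[0.6667463  0.41124547 0.18377495] [ 3.13739668e+00 -1.24118852e-03  1.44315056e+00] [-1.02854488  3.5465838   6.48744419] [586.38613204  45.54065677 127.69562541] 0.19474279135465622
```

```bash
python3 -m crank '[[0,0,0,0,0,-0.04],[0,0,0,0,0,-0.04],[0,0,-0.002,0,0,0],[0,0,-0.004,0,0,0],[0,0,0,0,0,0]]'
python3 -c "
from plant import bot;o=bot.get_obs();print(o['moment'],o['tcp_rot'],o['contact_force'],o['tool_pos'],o['tau'][5])"
```

```text
time: 18.25
tool_pos: [586.0, 45.3, 132.7]
tcp_rot: [3.139, -0.001, 1.522]
contact_force: [2.8, 3.3, -1.8]
grip_width: 23.7
finger_force: 30.0
[ 0.77331028 -0.79766023  0.04879752] [ 3.13902481e+00 -5.71638466e-04  1.52219054e+00] [ 2.79118628  3.28577216 -1.75332056] [585.98553928  45.25074584 132.66938602] 0.03166555194184184
```

```bash
python3 -m crank '[[0,0,-0.004,0,0,0],[0,0,-0.006,0,0,0],[0,0,-0.01,0,0,0],[0,0,-0.02,0,0,0],[0,0,-0.02,0,0,0]]'
python3 -m crank '[[0,0,0,0,0,-0.18],[0,0,0,0,0,-0.18],[0,0,0,0,0,-0.18],[0,0,0,0,0,-0.18],[0,0,0,0,0,-0.18]]'
python3 -m crank '[[0,0,0,0,0,-0.18],[0,0,0,0,0,-0.18],[0,0,0,0,0,-0.18],[0,0,0,0,0,-0.06],[0,0,0,0,0,0]]'
python3 - <<'E'
from h import *
o=bot.get_obs(); print(o['time'],o['tool_pos'],o['tcp_rot'],o['contact_force'])
p=o['tool_pos'];r=o['tcp_rot'];d=np.array([565.5,-187.5,0])-p;y=r[2]
print(d[0]*np.cos(y)+d[1]*np.sin(y),d[0]*np.sin(y)-d[1]*np.cos(y),3.023-y)
c=snap('wrist','w3')['color']; cv2.imwrite('pics/w3v.png',cv2.convertScaleAbs(np.hstack([cv2.imread('pics/w2.png')[200:300,210:340],c[200:300,210:340]]),alpha=1.8))
E
```

```text
time: 18.88
tool_pos: [584.7, 44.7, 193.7]
tcp_rot: [-3.142, 0.0, 1.523]
contact_force: [0.0, -0.3, -1.3]
grip_width: 24.0
finger_force: 30.0
time: 19.5
tool_pos: [584.8, 44.7, 193.2]
tcp_rot: [-3.141, 0.001, 2.429]
contact_force: [0.4, 0.2, -0.4]
grip_width: 24.3
finger_force: 30.0
time: 20.12
tool_pos: [584.8, 44.8, 193.1]
tcp_rot: [-3.141, 0.0, 3.022]
contact_force: [-0.4, -0.1, -1.6]
grip_width: 24.1
finger_force: 30.0
20.125 [584.81781765  44.78767341 193.0729235 ] [-3.14130282e+00  3.86742399e-04  3.02191725e+00] [-0.44622736 -0.11398236 -1.6467637 ]
-8.553165706477891 -232.93257534125672 0.0010827517658484886
```

View pics/w3v.png

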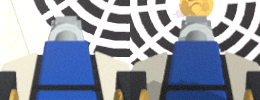

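The socket sits in the same place in the image as before, so the key hasn't shifted in the grip. I'll return it to its well.

```bash
python3 -m crank '[[-0.0017,-0.042,0,0,0,0],[-0.0017,-0.05,0,0,0,0],[-0.0017,-0.05,0,0,0,0],[-0.0017,-0.05,0,0,0,0],[-0.0017,-0.041,0,0,0,0]]'
python3 -m crank '[[0,0,0.03,0,0,0],[0,0,0.03,0,0,0],[0,0,0.01,0,0,0],[0,0,0,0,0,0],[0,0,0,0,0,0]]'
```

```text
time: 20.8
tool_pos: [565.2, -189.4, 192.8]
tcp_rot: [-3.141, 0.0, 3.02]
contact_force: [0.8, 0.7, -2.3]
grip_width: 23.8
finger_force: 30.0
time: 21.42
tool_pos: [566.5, -187.5, 123.9]
tcp_rot: [-3.141, 0.002, 3.023]
contact_force: [-0.3, 0.5, -1.8]
grip_width: 23.9
finger_force: 30.0
```

```bash
python3 -m crank '[[0.001,0,0.01,0,0,0],[0,0,0.008,0,0,0],[0,0,0.004,0,0,0],[0,0,0.004,0,0,0],[0,0,0,0,0,0]]'
```

```text
time: 22.05
tool_pos: [564.5, -187.1, 96.1]
tcp_rot: [3.141, -0.001, 3.023]
contact_force: [-0.1, -0.1, -1.8]
grip_width: 24.1
finger_force: 30.0
```

```bash
python3 -m crank '[[0,0,0.007,0,0,0],[0,0,0.007,0,0,0],[0,0,0.004,0,0,0],[0,0,0.002,0,0,0],[0,0,0,0,0,0]]'
```

```text
time: 22.68
tool_pos: [564.7, -187.1, 76.4]
tcp_rot: [3.141, -0.0, 3.023]
contact_force: [0.4, 0.2, -1.2]
grip_width: 24.0
finger_force: 30.0
```

```bash
python3 -m crank '[[0,0,0.001,0,0,0],[0,0,0.001,0,0,0],[0,0,0,0,0,0]]'
python3 -m crank '[[0,0,0,0,0,0],[0,0,0,0,0,0],[0,0,0,0,0,0],[0,0,0,0,0,0],[0,0,0,0,0,0]]' 70
python3 -m crank '[[0,0,-0.01,0,0,0],[0,0,-0.03,0,0,0],[0,0,-0.05,0,0,0],[0,0,-0.06,0,0,0],[0,0,0,0,0,0]]'
python3 - <<'E'
from h import *
o=bot.get_obs(); print(o['time'],o['tool_pos'],o['contact_force'])
c=snap('wrist','w4')['color'];s=snap('side','side4')['color'];t=snap('top','top4')['color']
a=cv2.resize(c[140:280,180:380],(400,280));b=cv2.resize(s[110:215,230:380],(400,280))
cv2.imwrite('pics/v4.png',cv2.convertScaleAbs(np.hstack([a,b]),alpha=1.6))
E
```

```text
time: 23.05
tool_pos: [564.8, -187.2, 74.7]
tcp_rot: [-3.142, 0.0, 3.023]
contact_force: [0.8, -0.2, -0.8]
grip_width: 24.0
finger_force: 30.0
time: 23.68
tool_pos: [564.7, -187.2, 74.5]
tcp_rot: [3.141, 0.0, 3.023]
contact_force: [0.6, -0.8, -0.1]
grip_width: 63.6
finger_force: 0.0
time: 24.3
tool_pos: [567.0, -188.2, 230.9]
tcp_rot: [-3.138, 0.011, 3.023]
contact_force: [-0.1, -0.0, 0.1]
grip_width: 64.3
finger_force: 0.0
24.3 [ 567.02590894 -188.21947556  230.91869613] [-0.1455582  -0.04006081  0.08574389]
```

View pics/v4.png

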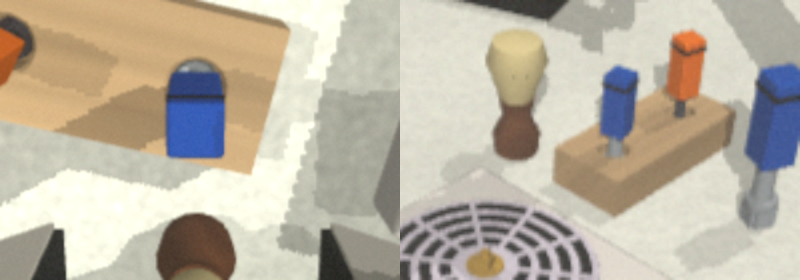

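The key stands upright and fully down in its well, released. The gripper is clear and the neighbouring items haven't moved.

```bash
python3 -m crank '[[0,0,0,0,0,0],[0,0,0,0,0,0],[0,0,0,0,0,0]]' >/dev/null; python3 -c "
from plant import bot;print(bot.close_job())"
```

```text
the job is handed in; nothing more can be done
None
```

I handed the job in at about 25 s: the screw was turned clockwise until torque built up at its stop, about 1.0 rad, and the blue key is upright, fully down and released in its well. The gripper is clear; the hand-in returned no verdict.

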